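# Hook a dropped spring collar out from under a model truck's roll cage

## Task

The blue spring collar has fallen under the red roll cage of the model truck, where fingers must not go. Take the reach hook from its wooden stand, feel gently for the truck's floor with its tip and draw the collar out along the floor into the open bay, clear of the cage, without pressing hard on the truck; then put the hook back in its stand, pick up the collar and lay it flat in the aluminium parts tray. Leave the loose wheel, battery and green clip alone.

Things in the scene. Friction and masses are not known exactly. Their poses are not given: they have to be found in the camera images.
- truck: Model truck fixed on a grey stand. Origin on the table, under the middle of the cage mouth; +y runs into the cage, towards the rear wheels, -y into the open bay, x across. Side walls: inner faces at x = +-60 mm, tops 75 mm above the table; low lip across y = -141 mm, top 65 mm. Rear tyres centred at x = +-130, y = 210 mm, tops 122 mm high. It must be touched gently by the hook: 1 to 3 N is plenty, over 5 N is too much.
- cage_mouth (a point): Middle of the red roll cage's open mouth, on the truck's floor (50 mm above the table); axes as the truck's. Cage: y 0 to 125 mm, |x| to 65 mm, 6 mm bars, roof grid with 25 mm gaps, its underside 106 mm and top 112 mm above this point; posts at x = +-62 mm. The floor under the cage is level. Fingers must not touch the collar in there.
- bay_end (a point): Middle of the front (-y) end of the open bay's floor, axes as the truck's, 140 mm from the cage mouth and 58 mm above the table: the bay's floor is a flat ramp, rising evenly by 8 mm from the mouth to here.
- collar_mid (a point): Centre of the blue ring (outer diameter 36, hole 22, thickness 6 mm, 25 g) lying flat; point half-way up its thickness. It starts under the cage, 35 to 85 mm behind the mouth.
- hook_grip (a point): Middle of the reach hook's orange handle, on its axis (140 mm long, 16 x 16 mm; hook 135 g in all). x points along the handle to the hook end, z up as it rests. From x = 70 to 170 mm runs a level 6 mm steel shank, slightly springy: with the give of a grip on the handle, its end yields about 1 mm for each newton pressed up.
- hook_bend (a point): Shank end of the hook (12 mm brass clamp), 170 mm ahead of hook_grip on the handle's axis, axes the same. From here a telescopic leg stands straight down: a 9 mm brass sleeve for 36 mm, then a round-ended 6 mm steel rod. It is pulled out to another length each time and locked, its tip 40 to 80 mm below this point, which is not measured: find the floor by feel.
- stand: Wooden stand of the hook, fixed; origin on the table. Two forked posts, 12 mm thick, at x = -50 and +58 mm, tops of the fork cheeks 100 mm above the table; the handle rests between the cheeks (20 mm apart) with its bottom 87 mm above the table. Its x axis is that of the resting hook.
- stand_seat (a point): Where the middle of the hook's handle (hook_grip) is when the hook rests in the stand, 95 mm above the table; x axis along the handle to the hook end.
- tray: Aluminium parts tray, open box 80 (x) x 125 (y) x 14 mm high, walls and floor 3 mm, fixed. Origin under its centre on the table.
- wheel: Bystander: black knobbly tyre lying flat, 120 mm diameter, 70 mm high; origin under its centre.
- battery: Bystander: blue battery pack 47 x 139 x 25 mm, origin under its centre.
- clip: Bystander: green plastic bag clip with a black eye-shaped pad, 90 x 28 x 14 mm, origin under its centre.
Things that resemble listed ones, but are neither listed nor needed, are in the scene too. Of the things shaped like the tray, the aluminium one is meant.

How it is judged (in metres and radians):
On the way, in this order (a step that is already met when the one before it is completed fails the run):
1. the collar has been drawn along the floor into the open bay, clear of the cage (at least 25 mm out of its mouth) (y of collar_mid in the frame of truck between -0.135 and -0.025 m and z of collar_mid in the frame of truck below 0.066 m and contact force between the fingers and collar below 0.2 N), for 0.1 s.
2. the hook is back in its stand and let go, the collar still in the bay (distance between hook_grip and stand_seat below 0.012 m and contact force between the fingers and hook below 0.2 N and y of collar_mid in the frame of truck below -0.025 m and z of collar_mid in the frame of truck below 0.066 m), for 0.2 s.
At the end, for the whole second after the job is handed in: The collar lies flat on the tray's floor, inside its walls, at rest; the hook rests in its stand (handle within 12 mm of its seat and 0.15 rad of its direction), at rest (x of collar_mid in the frame of tray between -0.037 and 0.037 m and y of collar_mid in the frame of tray between -0.06 and 0.06 m and z of collar_mid in the frame of tray below 0.01 m and angle between collar_mid's own z axis and vertical below 0.2 rad and distance between hook_grip and stand_seat below 0.012 m and angle between the x axis of hook_grip and the x axis of stand_seat, either way round below 0.15 rad and linear speed of each of collar, hook below 0.02 m/s); the robot touches nothing.
It fails at once if the hook presses or knocks on the truck with more than 5 N (contact force between hook and truck above 5 N).
It fails at once if the fingers touch the collar while it is under the cage (contact force between the fingers and collar above 0.2 N and y of collar_mid in the frame of truck above -0.01 m).
It fails at once if the wheel, the battery or the green clip is shifted by more than 20 mm (distance of any of wheel, battery, clip from where it was at the start of the episode above 0.02 m).
It also fails if it takes over 72 s, if anything falls off the work surface, if the arm or the gripper's body presses on something with over 40 N, if the wrist force passes 120 N, or if a joint passes its speed limit or range.

## Robot

A 6-joint arm with a two-finger parallel gripper is mounted at the origin on the work surface. World frame = base frame: x ahead of the robot, y to its left, z up, the work surface at z = 0. Lengths are in mm, angles in rad, forces in N, time in s.
With the tool pointing down it reaches from about 300 to 775 mm from the base axis. Payload 14.6 kg.
Tool frame: the origin (TCP) lies on the centre line of the jaws, within the pads' length; the fingertips stand 8 mm ahead of it and the grasp point (between the pads) lies 11 mm behind it; z points along the fingers, y is the direction in which the jaws open and shut (so a half turn about z gives the same grasp; the last joint's range is limited). The gripper opens to 94 mm and grips with 3 to 60 N. Pads are 16 mm wide; open, the fingers measure 119 mm over their backs; the gripper's body (75 mm by 177 mm) begins 78 mm behind the grasp point.
Start: joints at [-0.067, 0.3, 1.521, -0, 1.321, -0.067], TCP at [549.99, -0.002, 213.446] pointing down, gripper open.
Joint ranges: [-3.03, 3.03], [-0.79, 2.21], [0.23, 2.52], [-1.04, 4.18], [0, 3.07], [-2.55, 2.55]. Speed limits (rad/s): [2.22, 2.22, 2.57, 3.14, 3.14, 3.14].

## Interface

Orientations are given as [roll, pitch, yaw] about the fixed x, y, z axes, in that order (R = Rz(yaw) Ry(pitch) Rx(roll)).
In Python, from cell import read_state, cams, manip gives the robot as it stands.
- The arm moves only by the shell command python3 -m handwheel 'ROWS' [OPENING] [FORCE]. ROWS is JSON, a list of rows, each a list of 4 numbers: the shift along the tool's x, y, z in m, then the turn about the tool's z in degrees. In form: [[dx, dy, dz, turn], ...]. A call has 1 to 5 rows; each row is the pose to reach, as a shift and turn from the pose measured when the call began, along the tool's axes at that moment; what a row does not reach only later rows make up. A row lasts 1/8 s, in which the tool goes at most 62.5 mm and 10.7 degrees, less where a joint would pass 70% of its speed; a pose out of reach is approached as far as the arm can. A call with a gripper value outside its range is refused whole. OPENING is the closure, from 0 (fully open) to 1 (shut), set as the call begins (- or left out, the last holds). The fingers move at their own pace and stop on an object; FORCE is the grip in N (left out, the last holds). Time passes only in rows, so rows that repeat a pose let the fingers close. It gives the time, the measured TCP pose, the force and the opening at its end, in the units of the state.
- read_state(): the state, without advancing time (a new reading comes with each control period).
- cams.camera(name): name is "scene" or "side" or "wrist"; returns the picture (480x640x3 uint8, red, green, blue); there is no depth.
- cams.get_calibration(name): a dict with "vertical_fov" (degrees; the focal length in pixels is half the picture's height over the tangent of half this angle, whatever the lens; pixels are square), "cx", "cy" (the principal point, pixels), "R" (3x3) and "t" (3): a world point X has camera coordinates R X + t. Camera axes: x right, y down, z forward; pixel columns grow to the right and rows downward; lengths in mm; the calibration is good to about 2 mm. The wrist camera is an equidistant fisheye: a pixel r from the principal point sees the ray r / f radians off the axis. A picture is of the moment at which its call begins: read the wrist's pose just before it. get_calibration takes no time and is no camera call; for the wrist camera it gives the pose at the moment of the call.
- manip.sign_off(): hands the job in, once; it reports no verdict.
The state is a dict: "clock": time; "joints": joint angles; "qd": joint speeds; "effort": joint torques, N m; "eef_pos": TCP position; "eef_rot": TCP orientation; "wrist_force": force on the tool from outside, world axes, zero at the start; "moment": the same for the moment, N m; "finger_gap": finger opening in mm.
Only numpy, scipy, OpenCV 4.12 (cv2) and the standard library are available. Lean on these libraries where they do the work, as an engineer would, in place of code of your own. Each camera call takes 0.05 s, during which the arm holds its last target. There are 200 camera calls.

## Working session

There is one attempt and no reset: what is moved stays moved. The work goes in short steps, Python scripts to look and compute and a shell command to move; the robot and the scene stay as the last step left them, time stands still between calls to the robot, and variables do not carry over. Pictures are saved under pics/ and viewed, about 8 in all and at most 12, crops included, and the job is handed in when it is done.

```bash
mkdir -p pics; ls; python3 - <<'E'
from cell import read_state,cams,manip
import cv2
s=read_state();print(s)
for n in("scene","side","wrist"):
    c=cams.get_calibration(n);print(n,c)
    cv2.imwrite(f"pics/{n}0.png",cams.camera(n)[:,:,::-1])
E
```

```text
pics
{'clock': 0.0, 'joints': array([-6.66309799e-02,  3.00463153e-01,  1.52154867e+00, -2.48754454e-05,
        1.32068352e+00, -6.66137381e-02]), 'qd': array([-8.28405100e-04, -6.60867623e-04,  8.07631705e-04,  3.88772090e-04,
        1.55706727e-03,  1.54112814e-05]), 'effort': array([-1.53750298e-03, -5.31805658e+01, -3.52735734e+01,  7.07558286e-02,
        2.43994006e-02, -4.79655944e-05]), 'eef_pos': array([ 5.49763420e+02, -1.05293847e-02,  2.12904391e+02]), 'eef_rot': array([-3.14049081e+00, -4.93584957e-05,  1.57078523e+00]), 'wrist_force': array([-0.53016805, -0.35204897, -0.54045683]), 'moment': array([-0.01297963,  0.01846341,  0.00311215]), 'finger_gap': 93.92628516051256}
scene {'vertical_fov': 45.98782061767327, 'cx': 317.79265346072026, 'cy': 239.78043454840696, 'R': array([[-0.71324478,  0.70073832,  0.01573793],
       [ 0.39317263,  0.41857621, -0.81866308],
       [-0.58025612, -0.57771944, -0.57405843]]), 't': array([ 412.50443855, -124.07855474, 1384.23831299])}
side {'vertical_fov': 44.329207925492476, 'cx': 330.33366026667466, 'cy': 240.723540962958, 'R': array([[ 0.79224617, -0.61007399, -0.01247936],
       [-0.29338869, -0.362905  , -0.88443374],
       [ 0.53504119,  0.70435055, -0.4664989 ]]), 't': array([-449.31276453,  236.80345894,  988.03545159])}
wrist {'vertical_fov': 65.70646984690485, 'cx': 317.71832809459625, 'cy': 239.87823717795555, 'R': array([[ 9.99998687e-01,  3.08307263e-04, -1.59113546e-03],
       [ 7.36832956e-04, -9.60899493e-01,  2.76896410e-01],
       [-1.44355208e-03, -2.76897219e-01, -9.60898458e-01]]), 't': array([-548.34264728,  -29.57943538,  392.03344388])}
```

View pics/scene0.png

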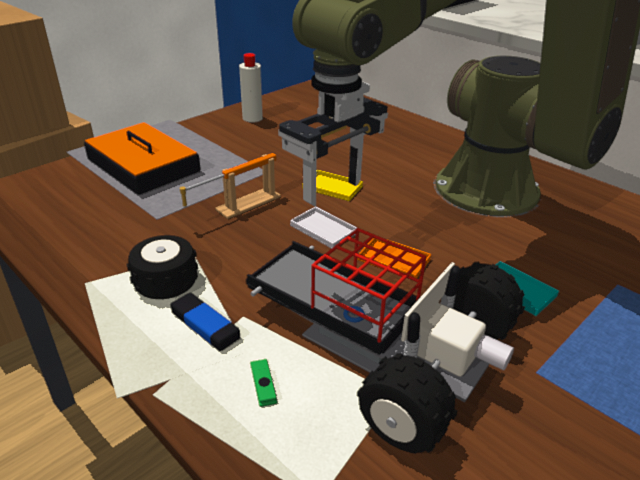

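View pics/side0.png

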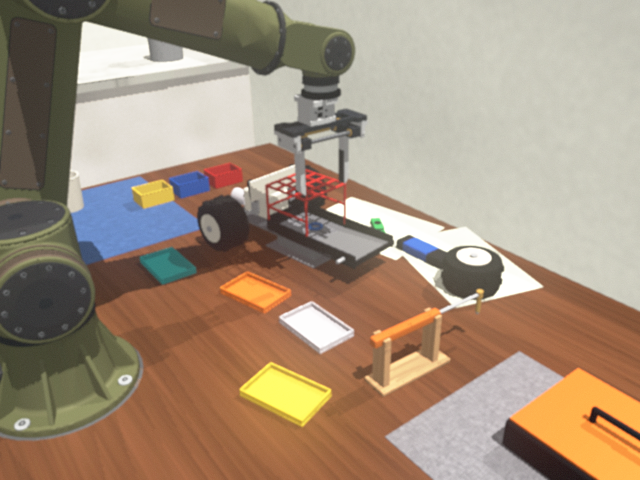

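View pics/wrist0.png

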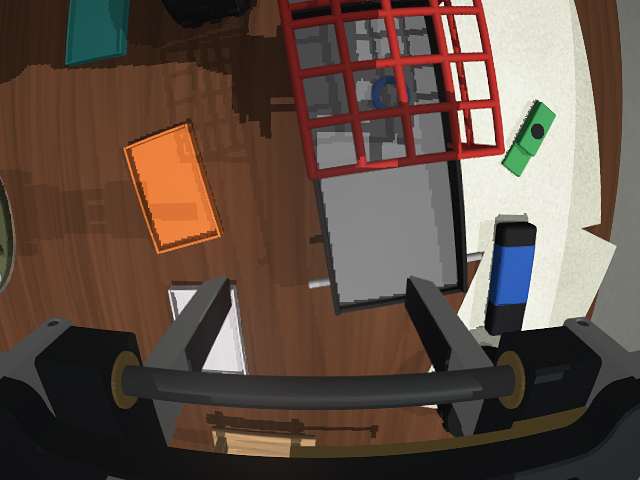

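Candidates for the tray: aluminium at scene (323,225), versus orange (395,255), yellow (338,186) and teal (525,287). The aluminium one is the pale grey tray. The hook is the orange handle on the stand at (250,170), as against the orange toolbox at (140,150). The collar is the blue ring at wrist (390,95). I'll make one close crop of these.

```bash
cat > h.py <<'E'
import numpy as np,cv2
from cell import read_state,cams,manip
def rays(c,px,fish):
    f=240/np.tan(np.radians(c["vertical_fov"])/2)
    d=(np.atleast_2d(np.array(px,float))-[c["cx"],c["cy"]])/f
    if fish:
        r=np.linalg.norm(d,axis=1,keepdims=True); v=np.hstack([d/np.maximum(r,1e-9)*np.sin(r),np.cos(r)])
    else: v=np.hstack([d,np.ones((len(d),1))])
    return -c["R"].T@c["t"], v@c["R"]
def at(c,px,z,fish=False):
    o,v=rays(c,px,fish); z=np.broadcast_to(z,(len(v),))
    return o+v*((z-o[2])/v[:,2])[:,None]
def proj(c,X,fish=False):
    f=240/np.tan(np.radians(c["vertical_fov"])/2)
    p=np.atleast_2d(X)@c["R"].T+c["t"]
    n=np.linalg.norm(p[:,:2],axis=1,keepdims=True)
    k=np.arctan2(n,p[:,2:])/n if fish else 1/p[:,2:]
    return p[:,:2]*k*f+[c["cx"],c["cy"]]
def crop(img,x0,y0,x1,y1,s):
    o=cv2.resize(img[y0:y1,x0:x1],None,fx=s,fy=s,interpolation=cv2.INTER_CUBIC)
    for x in range((x0+19)//20*20,x1,20):
        cv2.line(o,(int((x-x0)*s),0),(int((x-x0)*s),6),(0,255,255),1); cv2.putText(o,str(x),(int((x-x0)*s),16),0,.35,(0,255,255),1)
    for y in range((y0+19)//20*20,y1,20):
        cv2.line(o,(0,int((y-y0)*s)),(6,int((y-y0)*s)),(0,255,255),1); cv2.putText(o,str(y),(8,int((y-y0)*s)+4),0,.35,(0,255,255),1)
    return o
def mont(name,*cs):
    out=np.zeros((600,800,3),np.uint8)
    for o,x,y in cs: out[y:y+o.shape[0],x:x+o.shape[1]]=o[:600-y,:800-x]
    cv2.imwrite(name,out)
E
python3 - <<'E'
from h import *
w,s,c=[cv2.imread(f"pics/{n}0.png") for n in("wrist","side","scene")]
mont("pics/m1.png",(crop(w,270,0,510,330,1.8),0,0),(crop(s,355,280,495,395,2.6),435,0),(crop(c,170,145,290,240,3),435,302))
E
```

```text
(no output)
```

View pics/m1.png

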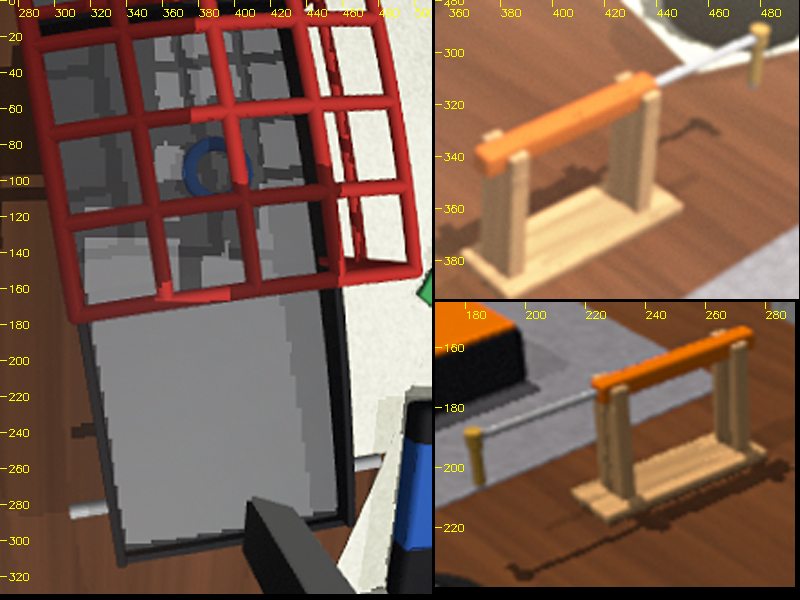

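```bash
python3 - <<'E'
from h import *
np.set_printoptions(precision=1,suppress=True)
s,c,w=[cams.get_calibration(n) for n in("side","scene","wrist")]
print("side handle ends, clamp",at(s,[[376,341],[437.5,313],[480,293]],95))
print("scene ends, clamp",at(c,[[275,158.5],[224,173.5],[182.5,189]],95))
print("scene leg bottom px->", at(c,[[184.7,206]],60))
print("wrist roof front L,R",at(w,[[311.7,176],[503,151]],159,True))
print("lip corners",at(w,[[338,311],[464.4,290]],65,True))
print("collar",at(w,[[389.4,95.6]],53,True))
print("tray side",at(s,[[308,304],[353,327],[320,350],[280,324]],14)); print("tray scene",at(c,[[312,208],[357,229],[336,245],[291,224]],14))
E
```

```text
side handle ends, clamp [[ 400.6 -335.3   95. ]
 [ 531.6 -342.4   95. ]
 [ 635.1 -346.6   95. ]]
scene ends, clamp [[ 392.8 -330.6   95. ]
 [ 521.  -351.7   95. ]
 [ 624.3 -355.8   95. ]]
scene leg bottom px-> [[ 629.8 -346.8   60. ]]
wrist roof front L,R [[545.   55.7 159. ]
 [669.6  75.9 159. ]]
lip corners [[568.  -82.6  65. ]
 [693.7 -63.2  65. ]]
collar [[611.8 117.7  53. ]]
tray side [[ 446.   -85.5   14. ]
 [ 466.9 -199.3   14. ]
 [ 378.6 -215.4   14. ]
 [ 366.2 -106.9   14. ]]
tray scene [[ 388.6 -212.1   14. ]
 [ 377.3  -85.6   14. ]
 [ 452.3  -75.5   14. ]
 [ 467.  -196.    14. ]]
```

```bash
cat >> h.py <<'E'
from scipy.spatial.transform import Rotation as Ro
def delta(xyz,yaw=None):
    "shift (m) in tool axes and turn (deg) to put TCP at xyz with given yaw (deg)"
    s=read_state(); R=Ro.from_euler("xyz",s["eef_rot"]).as_matrix()
    d=R.T@(np.array(xyz)-s["eef_pos"])/1000
    t=0 if yaw is None else (np.degrees(s["eef_rot"][2])-yaw+180)%360-180
    print("delta",d.round(4),"turn",round(t,2)," pos",s["eef_pos"].round(1),"yaw",np.degrees(s["eef_rot"][2]).round(2),"F",s["wrist_force"].round(2),"gap",round(s["finger_gap"],1),"t",s["clock"])
E
python3 -m handwheel '[[-0.06,-0.015,0,10.5],[-0.12,-0.03,0,21],[-0.18,-0.045,0,31.5],[-0.24,-0.06,0,42],[-0.3,-0.075,0,52.5]]'
python3 -c "
from h import *
delta([462,-340,213],-5)"
```

```text
clock: 0.78
eef_pos: [474.0, -301.8, 213.0]
eef_rot: [-3.141, 0.001, 0.648]
wrist_force: [0.1, 0.1, 0.6]
finger_gap: 93.7
delta [-0.0326  0.0232  0.    ] turn 42.15  pos [ 474.  -301.8  213. ] yaw 37.15 F [0.12 0.14 0.62] gap 93.7 t 0.775
```

```bash
python3 -m handwheel '[[-0.01,0.006,0,10.5],[-0.02,0.012,0,21],[-0.0326,0.0232,0,31.5],[-0.0326,0.0232,0,42],[-0.0326,0.0232,0,42]]' >/dev/null
python3 - <<'E'
from h import *
delta([462,-340,213],-5)
c=cams.get_calibration("wrist");i=cams.camera("wrist")[:,:,::-1]
import pickle;pickle.dump(c,open("w2.pkl","wb"))
cv2.imwrite("pics/w2.png",i)
mont("pics/w2m.png",(crop(i,100,0,540,480,1.25),0,0))
E
```

```text
delta [ 0.0001 -0.0001 -0.0003] turn 0.21  pos [ 461.9 -340.   212.7] yaw -4.79 F [ 0.48 -1.03 -1.24] gap 93.8 t 1.4
```

View pics/w2m.png

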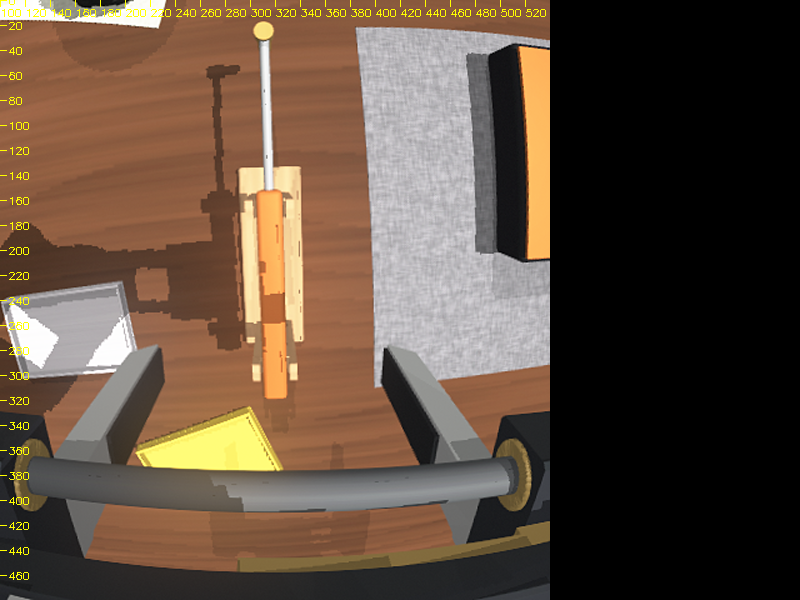

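```bash
python3 - <<'E'
from h import *
import pickle
c=pickle.load(open("w2.pkl","rb"))
P=at(c,[[316,152.8],[320,318.4],[310.4,24.8]],[103,103,101],True);print(P.round(1),(P[0]+P[1])/2)
for a,b in((0,1),(2,1)):
  v=P[a]-P[b];print(np.degrees(np.arctan2(v[1],v[0])),np.linalg.norm(v[:2]))
# bend-based grip: 
u=(P[2]-P[1])[:2];u/=np.linalg.norm(u);print("grip from bend",P[2][:2]-170*u,"from back",P[1][:2]+70*u,"front",P[0][:2]-70*u)
T=at(c,[[182+0,0]],14,True)
T=at(c,[[100+122/1.25,282/1.25],[100+135/1.25,368/1.25],[103,300/1.25]],14,True);print("tray corners",T.round(1))
E
```

```text
[[ 528.2 -344.9  103. ]
 [ 390.9 -336.6  103. ]
 [ 628.1 -349.   101. ]] [ 459.57198565 -340.75112744  103.        ]
-3.4307138543171027 137.49628775397278
-2.9799309585866385 237.4401483269733
grip from bend [ 458.29600192 -340.1430913 ] from back [ 460.85239218 -340.27616816] front [ 458.29157912 -341.22608672]
tray corners [[ 461.1 -212.7   14. ]
 [ 381.5 -210.2   14. ]
 [ 455.6  -88.5   14. ]]
```

```bash
python3 -c "
from h import *
delta([459.5,-340.5,84.5],-3.1)"
```

```text
delta [-0.0022  0.0008  0.1283] turn -1.51  pos [ 461.9 -339.9  212.8] yaw -4.61 F [-0.25  0.17 -1.26] gap 94.1 t 1.45
```

```bash
python3 -m handwheel '[[-0.0022,0.0008,0.04,-1.5],[-0.0022,0.0008,0.08,-1.5],[-0.0022,0.0008,0.115,-1.5],[-0.0022,0.0008,0.1283,-1.5],[-0.0022,0.0008,0.1283,-1.5]]'
python3 -m handwheel '[[0,0,0,0],[0,0,0,0],[0,0,0,0],[0,0,0,0],[0,0,0,0]]' 1 40
python3 -m handwheel '[[0,0,0,0],[0,0,0,0],[0,0,0,0],[0,0,0,0],[0,0,0,0]]'
```

```text
clock: 2.08
eef_pos: [459.6, -340.4, 84.6]
eef_rot: [-3.141, 0.002, -0.052]
wrist_force: [0.4, -0.5, 0.8]
finger_gap: 93.7
clock: 2.7
eef_pos: [459.6, -340.4, 84.6]
eef_rot: [-3.141, 0.002, -0.052]
wrist_force: [0.6, -0.1, -0.1]
finger_gap: 47.4
clock: 3.32
eef_pos: [459.6, -340.4, 84.6]
eef_rot: [-3.141, 0.002, -0.052]
wrist_force: [-0.7, 0.5, -0.6]
finger_gap: 15.1
```

```bash
python3 -m handwheel '[[0,0,-0.01,0],[0,0,-0.03,0],[0,0,-0.06,0],[0,0,-0.1,0],[0,0,-0.125,0]]'
python3 -m handwheel '[[0,0,0,0],[0,0,0,0]]'
python3 - <<'E'
from h import *
delta([652.7,-129.4,210],99.4)
s=read_state();g=s["eef_pos"]+[0,0,11];y=s["eef_rot"][2];b=g+170*np.array([np.cos(y),np.sin(y),0])
im=[]
for n,k in(("scene",0),("side",440)):
    c=cams.get_calibration(n);i=cams.camera(n)[:,:,::-1].copy();cv2.imwrite(f"pics/{n}3.png",i)
    P=proj(c,[b-[0,0,q] for q in(0,36,40,50,60,70,80)]);print(n,P.round(1).tolist())
    u,v=P[2].astype(int); im.append((crop(i,u-30,v-40,u+30,v+40,6.5),k if k==0 else 405,0))
mont("pics/m3.png",*im)
E
```

```text
clock: 3.95
eef_pos: [460.0, -340.6, 212.3]
eef_rot: [3.141, -0.0, -0.052]
wrist_force: [0.2, -0.3, -1.3]
finger_gap: 15.9
clock: 4.2
eef_pos: [459.7, -340.4, 211.4]
eef_rot: [3.142, 0.001, -0.052]
wrist_force: [0.8, -0.9, -1.3]
finger_gap: 15.4
delta [ 0.1817 -0.2208  0.0013] turn -102.39  pos [ 459.7 -340.4  211.4] yaw -2.99 F [ 0.85 -0.86 -1.26] gap 15.4 t 4.2
scene [[174.1, 133.8], [176.5, 150.7], [176.7, 152.6], [177.4, 157.1], [178.0, 161.7], [178.6, 166.1], [179.3, 170.6]]
side [[487.3, 229.9], [484.9, 249.0], [484.6, 251.1], [484.0, 256.3], [483.3, 261.4], [482.7, 266.5], [482.1, 271.5]]
```

View pics/m3.png

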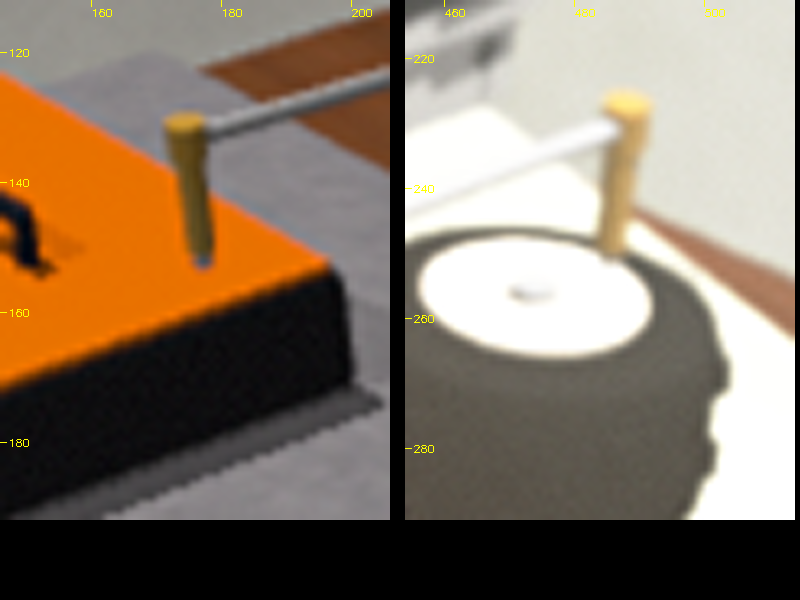

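The leg is short. The tip shows at scene (177,153) and side (484,251), about 40–42 mm below the bend. Next I swing over to the bay.

```bash
python3 -m handwheel '[[0.01,-0.02,0,-10],[0.03,-0.045,0,-20.3],[0.06,-0.08,0,-30.6],[0.09,-0.115,0,-40.9],[0.12,-0.15,0,-51.2]]' >/dev/null
python3 -c "
from h import *
delta([652.7,-129.4,210],99.4)"
```

```text
delta [ 0.0925  0.0047 -0.0004] turn -50.86  pos [ 587.9 -195.6  209.7] yaw 48.54 F [ 0.13 -1.1  -1.82] gap 15.9 t 4.925
```

```bash
python3 -m handwheel '[[0.02,0.001,0,-10.3],[0.04,0.002,0,-20.6],[0.06,0.003,0,-30.9],[0.08,0.004,0,-41.2],[0.0925,0.0047,0,-50.9]]' >/dev/null
python3 -m handwheel '[[0,0,0.04,0],[0,0,0.08,0],[0,0,0.1,0],[0,0,0.1,0]]' >/dev/null
python3 - <<'E'
from h import *
delta([652.7,-129.4,110],99.4)
c=cams.get_calibration("wrist");i=cams.camera("wrist")[:,:,::-1]
import pickle;pickle.dump(c,open("w4.pkl","wb"))
cv2.imwrite("pics/w4.png",i)
mont("pics/w4m.png",(crop(i,160,0,480,320,1.85),0,0))
E
```

```text
delta [-0.0012  0.0005 -0.0032] turn 0.39  pos [ 652.  -128.3  106.8] yaw 99.79 F [-0.53 -0.5  -0.7 ] gap 15.6 t 6.05
```

View pics/w4m.png

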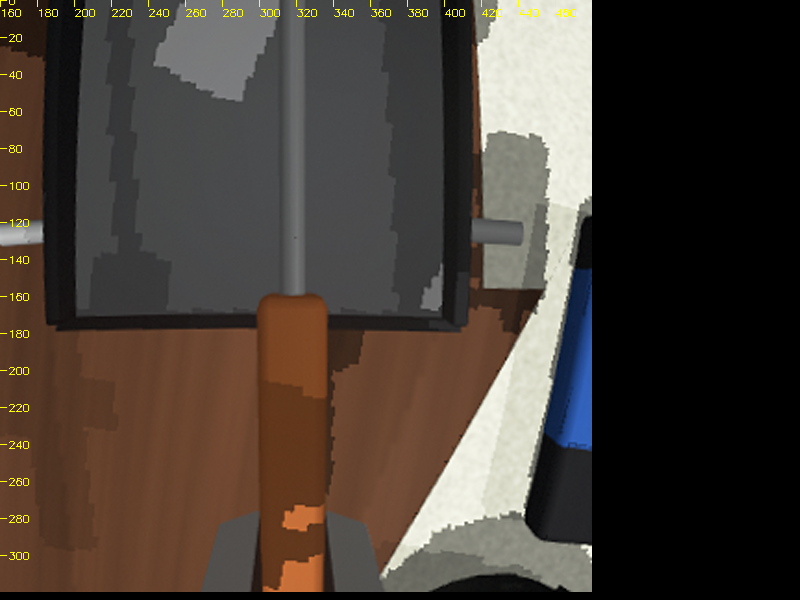

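```bash
cat >> h.py <<'E'
M0=np.array([607.3,65.8]);YT=np.radians(9.4);EX=np.array([np.cos(YT),np.sin(YT)]);EY=np.array([-np.sin(YT),np.cos(YT)])
def tru(p): d=np.array(p)[:2]-M0;return np.array([d@EX,d@EY])
def st():
    s=read_state();y=s["eef_rot"][2];h=np.array([np.cos(y),np.sin(y)]);n=np.array([-h[1],h[0]])
    m=s["moment"]
    print("tcp",s["eef_pos"].round(1),"yaw",np.degrees(y).round(2),"rp",s["eef_rot"][:2].round(4),"tip truck",tru(s["eef_pos"][:2]+170*h).round(1),"F",s["wrist_force"].round(2),"m_along",round(m[:2]@h,3),"m_perp",round(m[:2]@n,3),"mz",m[2].round(3),"t",s["clock"])
E
python3 -c "
from h import *
st()"
for i in 1 2 3; do python3 -m handwheel '[[0,0,0,0]]' >/dev/null; python3 -c "
from h import *
st()"; done
python3 - <<'E'
from h import *
import pickle
c=pickle.load(open("w4.pkl","rb"))
P=at(c,[[160+57/1.85,330/1.85],[160+463/1.85,331/1.85]],65,True);print(P,tru(P.mean(0)[:2]))
E
```

```text
tcp [ 652.7 -128.5  108.6] yaw 99.8 rp [-3.1371e+00 -2.5000e-03] tip truck [ 11.9 -29.1] F [ 0.06 -0.89 -0.84] m_along -0.057 m_perp 0.02 mz -0.025 t 6.1
tcp [ 653.4 -128.7  110.4] yaw 99.79 rp [-3.1395e+00 -1.5000e-03] tip truck [ 12.6 -29.4] F [-0.61 -0.35 -0.8 ] m_along -0.017 m_perp 0.067 mz 0.032 t 6.225
tcp [ 653.9 -128.8  111.7] yaw 99.79 rp [-3.1412e+00 -7.0000e-04] tip truck [ 13.  -29.6] F [-0.5   0.35 -2.3 ] m_along 0.006 m_perp 0.086 mz -0.03 t 6.35
tcp [ 654.1 -128.9  112.5] yaw 99.79 rp [ 3.1409e+00 -2.0000e-04] tip truck [ 13.3 -29.8] F [-0.75 -0.27 -0.77] m_along -0.001 m_perp 0.128 mz -0.003 t 6.475
[[565.84681248 -84.95946102  65.        ]
 [694.26049743 -63.66333839  65.        ]] [  -0.43570662 -141.94626906]
```

```bash
python3 -m handwheel '[[0,0,0.006,0],[0,0,0.012,0],[0,0,0.016,0],[0,0,0.016,0],[0,0,0.016,0]]' >/dev/null
python3 -c "
from h import *
st()"
for i in 1 2 3; do python3 -m handwheel '[[0,0,0,0]]' >/dev/null; python3 -c "
from h import *
st()"; done
```

```text
tcp [ 654.2 -128.9   96.6] yaw 99.79 rp [ 3.1407e+00 -1.0000e-04] tip truck [ 13.4 -29.8] F [-0.5   0.11 -1.44] m_along -0.048 m_perp 0.069 mz 0.019 t 7.1
tcp [ 654.3 -129.    96.8] yaw 99.79 rp [ 3.1404 -0.    ] tip truck [ 13.4 -29.8] F [0.19 0.72 0.31] m_along 0.017 m_perp 0.07 mz -0.002 t 7.225
tcp [ 654.4 -129.    97.1] yaw 99.79 rp [3.1402e+00 1.0000e-04] tip truck [ 13.5 -29.8] F [ 0.25  0.31 -2.2 ] m_along -0.077 m_perp -0.002 mz 0.003 t 7.35
tcp [ 654.4 -129.    97.1] yaw 99.79 rp [3.1401e+00 2.0000e-04] tip truck [ 13.5 -29.9] F [ 0.01  0.03 -1.78] m_along -0.009 m_perp 0.064 mz 0.004 t 7.475
```

```bash
S='python3 -c "from h import *; st()"'
python3 -m handwheel '[[0,0,0.003,0],[0,0,0.006,0],[0,0,0.008,0],[0,0,0.008,0],[0,0,0.008,0]]' >/dev/null; eval $S
python3 -m handwheel '[[0,0,0.001,0],[0,0,0.002,0],[0,0,0.002,0]]' >/dev/null; eval $S
python3 -m handwheel '[[0,0,0.001,0],[0,0,0.001,0]]' >/dev/null; eval $S
python3 -m handwheel '[[0,0,0.001,0],[0,0,0.001,0]]' >/dev/null; eval $S
```

```text
tcp [ 654.5 -129.    89.2] yaw 99.79 rp [3.14e+00 2.00e-04] tip truck [ 13.6 -29.9] F [-0.1  -0.01 -1.37] m_along 0.015 m_perp 0.076 mz 0.026 t 8.1
tcp [ 654.4 -129.    87.1] yaw 99.79 rp [3.1401e+00 1.0000e-04] tip truck [ 13.5 -29.9] F [ 0.31 -0.01 -0.82] m_along -0.021 m_perp 0.01 mz -0.012 t 8.475
tcp [ 654.4 -128.9   85.9] yaw 99.79 rp [3.1403 0.    ] tip truck [ 13.5 -29.8] F [-0.58 -0.5  -1.71] m_along -0.026 m_perp 0.032 mz -0.016 t 8.725
tcp [ 654.3 -129.    84.8] yaw 99.79 rp [ 3.1405 -0.    ] tip truck [ 13.4 -29.8] F [-0.14 -0.33 -1.11] m_along 0.007 m_perp 0.05 mz -0.029 t 8.975
```

```bash
S='python3 -c "from h import *; st()"'
for i in 1; do python3 -m handwheel '[[0,0,0.001,0],[0,0,0.001,0]]' >/dev/null; eval $S
python3 -m handwheel '[[0,0,0.001,0],[0,0,0.001,0]]' >/dev/null; eval $S
python3 -m handwheel '[[0,0,0.001,0],[0,0,0.001,0]]' >/dev/null; eval $S; done
```

```text
tcp [ 654.3 -129.    83.7] yaw 99.79 rp [ 3.1407e+00 -1.0000e-04] tip truck [ 13.4 -29.8] F [ 0.4   1.15 -1.68] m_along -0.056 m_perp 0.029 mz -0.025 t 9.225
tcp [ 654.3 -129.    82.7] yaw 99.79 rp [ 3.1406e+00 -1.0000e-04] tip truck [ 13.4 -29.8] F [ 0.56  0.3  -1.24] m_along -0.05 m_perp -0.049 mz 0.015 t 9.475
tcp [ 654.3 -129.    81.7] yaw 99.79 rp [ 3.1405e+00 -2.0000e-04] tip truck [ 13.4 -29.8] F [ 0.5  -0.51  0.02] m_along -0.015 m_perp -0.105 mz -0.014 t 9.725
```

```bash
S='python3 -c "from h import *; st()"'
python3 -m handwheel '[[0,0,0.001,0],[0,0,0.001,0]]' >/dev/null; eval $S
python3 -m handwheel '[[0,0,-0.005,0],[0,0,-0.010,0],[0,0,-0.013,0],[0,0,-0.013,0],[0,0,-0.013,0]]' >/dev/null; eval $S
```

```text
tcp [ 654.3 -129.    80.7] yaw 99.78 rp [ 3.1404e+00 -2.0000e-04] tip truck [ 13.5 -29.9] F [ 0.1  -0.1   1.23] m_along 0.042 m_perp -0.121 mz -0.036 t 9.975
tcp [ 654.2 -129.    93.6] yaw 99.78 rp [ 3.1406e+00 -3.0000e-04] tip truck [ 13.4 -29.8] F [-0.42  0.09 -1.21] m_along -0.084 m_perp 0.111 mz 0.015 t 10.6
```

```bash
python3 -m handwheel '[[0.02,0,0,0],[0.045,0,0,0],[0.07,0,0,0],[0.08,-0.0003,0,0],[0.08,-0.0003,0,0]]' >/dev/null
python3 -m handwheel '[[0,0,0,0],[0,0,0,0]]' >/dev/null
python3 - <<'E'
from h import *
st()
s=read_state();y=s["eef_rot"][2]
tip=np.append(s["eef_pos"][:2]+170*np.array([np.cos(y),np.sin(y)]),s["eef_pos"][2]-31)
col=np.append(M0+12.9*EX+50.5*EY,53)
im=[]
for n,k in(("scene",0),("side",405)):
    c=cams.get_calibration(n);i=cams.camera(n)[:,:,::-1].copy();cv2.imwrite(f"pics/{n}5.png",i)
    P=proj(c,[tip,col]);print(n,P.round(1).tolist())
    u,v=P[1].astype(int); im.append((crop(i,u-30,v-45,u+30,v+30,6.5),k,0))
mont("pics/m5.png",*im)
E
```

```text
tcp [640.4 -49.9  93.7] yaw 99.81 rp [ 3.1405e+00 -1.0000e-04] tip truck [12.5 50.4] F [ 0.35 -1.45 -1.29] m_along 0.004 m_perp 0.069 mz -0.013 t 11.475
scene [[354.3, 309.6], [353.9, 314.1]]
side [[314.2, 223.2], [314.4, 226.9]]
```

View pics/m5.png

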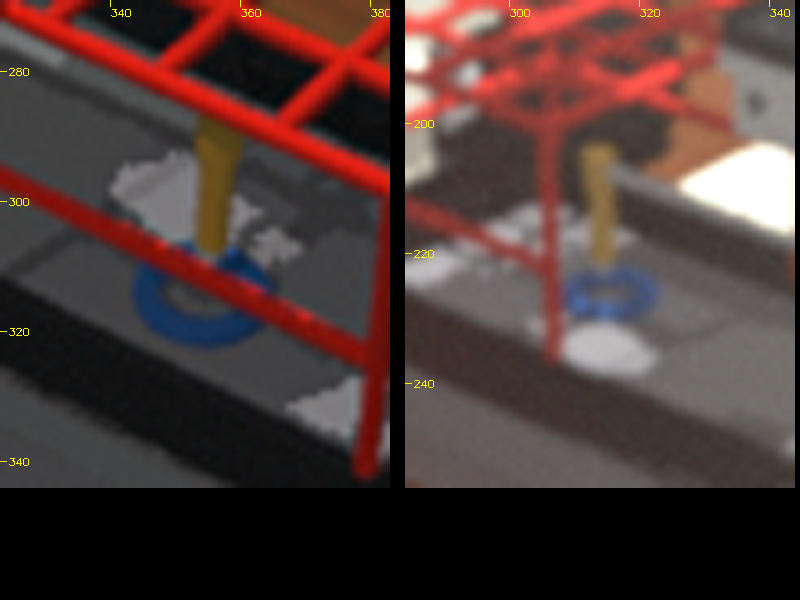

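The view confirms the tip nearly over the hole. It sits about 2.4 mm off the ring centre, with the ring at scene (354,314) and side (315.8,226.4), so I'll trim that and lower in.

```bash
S='python3 -c "from h import *; st()"'
python3 -m handwheel '[[-0.0018,0.0014,0.002,0],[-0.0018,0.0014,0.004,0],[-0.0018,0.0014,0.005,0],[-0.0018,0.0014,0.005,0]]' >/dev/null; eval $S
python3 -m handwheel '[[0,0,0.001,0],[0,0,0.002,0],[0,0,0.002,0]]' >/dev/null; eval $S
python3 -m handwheel '[[0,0,0.001,0],[0,0,0.0015,0],[0,0,0.0015,0]]' >/dev/null; eval $S
```

```text
tcp [642.  -51.3  88.6] yaw 99.82 rp [ 3.1408e+00 -2.0000e-04] tip truck [13.8 48.8] F [ 0.3  -0.09 -1.62] m_along -0.001 m_perp 0.064 mz 0.038 t 12.075
tcp [642.  -51.3  86.5] yaw 99.82 rp [ 3.1408e+00 -2.0000e-04] tip truck [13.8 48.8] F [ 0.28 -0.11 -2.  ] m_along -0.026 m_perp 0.081 mz -0.022 t 12.45
tcp [642.  -51.3  84.9] yaw 99.82 rp [ 3.1409e+00 -2.0000e-04] tip truck [13.8 48.8] F [ 0.76 -0.55 -2.21] m_along 0.018 m_perp 0.055 mz -0.042 t 12.825
```

```bash
S='python3 -c "from h import *; st()"'
python3 -m handwheel '[[0,0,0.001,0],[0,0,0.002,0],[0,0,0.002,0]]' >/dev/null; eval $S
python3 -m handwheel '[[0,0,0.001,0],[0,0,0.001,0]]' >/dev/null; eval $S
python3 -m handwheel '[[0,0,0.001,0],[0,0,0.001,0]]' >/dev/null; eval $S
```

```text
tcp [641.9 -51.3  82.8] yaw 99.82 rp [ 3.1411e+00 -3.0000e-04] tip truck [13.8 48.9] F [ 0.71 -0.38 -1.92] m_along -0.052 m_perp 0.065 mz -0.055 t 13.2
tcp [641.9 -51.3  81.7] yaw 99.82 rp [ 3.1412e+00 -3.0000e-04] tip truck [13.7 48.9] F [ 0.24  0.06 -1.58] m_along 0.011 m_perp 0.009 mz -0.075 t 13.45
tcp [641.9 -51.3  80.8] yaw 99.82 rp [ 3.1411e+00 -4.0000e-04] tip truck [13.8 48.8] F [ 0.68 -0.48 -1.33] m_along -0.024 m_perp -0.029 mz 0.019 t 13.7
```

```bash
S='python3 -c "from h import *; st()"'
python3 -m handwheel '[[0,0,-0.0018,0],[-0.008,0,-0.0018,0],[-0.018,0,-0.0018,0],[-0.028,0,-0.0018,0],[-0.038,0,-0.0018,0]]' >/dev/null; eval $S
python3 -m handwheel '[[-0.008,0,0,0],[-0.013,0,-0.0003,0],[-0.023,0,-0.0008,0],[-0.033,0,-0.0013,0],[-0.043,0,-0.0018,0]]' >/dev/null; eval $S
python3 -m handwheel '[[0,0,0,0],[0,0,0,0]]' >/dev/null; eval $S
```

```text
tcp [648.4 -89.7  82.5] yaw 99.79 rp [ 3.1412e+00 -4.0000e-04] tip truck [14.   9.9] F [-0.41  0.1  -0.9 ] m_along -0.083 m_perp -0.045 mz 0.017 t 14.325
tcp [ 655.9 -132.8   84.3] yaw 99.79 rp [ 3.1412e+00 -3.0000e-04] tip truck [ 14.3 -33.8] F [-0.11  1.07 -0.65] m_along 0.007 m_perp 0.017 mz -0.014 t 14.95
tcp [ 655.8 -132.7   84.2] yaw 99.79 rp [ 3.1413e+00 -4.0000e-04] tip truck [ 14.3 -33.8] F [-0.08 -0.12 -1.56] m_along -0.017 m_perp 0.126 mz 0.023 t 15.2
```

```bash
S='python3 -c "from h import *; st()"'
python3 -m handwheel '[[-0.008,0,-0.0006,0],[-0.018,0,-0.0012,0],[-0.028,0,-0.0018,0],[-0.038,0,-0.0023,0],[-0.048,0,-0.0029,0]]' >/dev/null; eval $S
python3 -m handwheel '[[0,0,0,0],[0,0,0,0]]' >/dev/null; eval $S
python3 - <<'E'
from h import *
im=[]
for n,k in(("scene",0),("side",405)):
    c=cams.get_calibration(n);i=cams.camera(n)[:,:,::-1].copy();cv2.imwrite(f"pics/{n}6.png",i)
    u,v=proj(c,[np.append(M0+14*EX-75*EY,57)])[0].astype(int);print(u,v); im.append((crop(i,u-35,v-40,u+25,v+30,6.5),k,0))
mont("pics/m6.png",*im)
E
```

```text
tcp [ 664.1 -180.8   87.1] yaw 99.78 rp [ 3.1414e+00 -5.0000e-04] tip truck [ 14.6 -82.6] F [ 0.9  -0.34 -0.9 ] m_along -0.015 m_perp 0.046 mz -0.033 t 15.825
tcp [ 664.1 -180.7   87. ] yaw 99.78 rp [ 3.1414e+00 -6.0000e-04] tip truck [ 14.6 -82.5] F [ 0.67 -0.04 -1.75] m_along 0.003 m_perp 0.029 mz 0.029 t 16.075
293 283
355 241
```

View pics/m6.png

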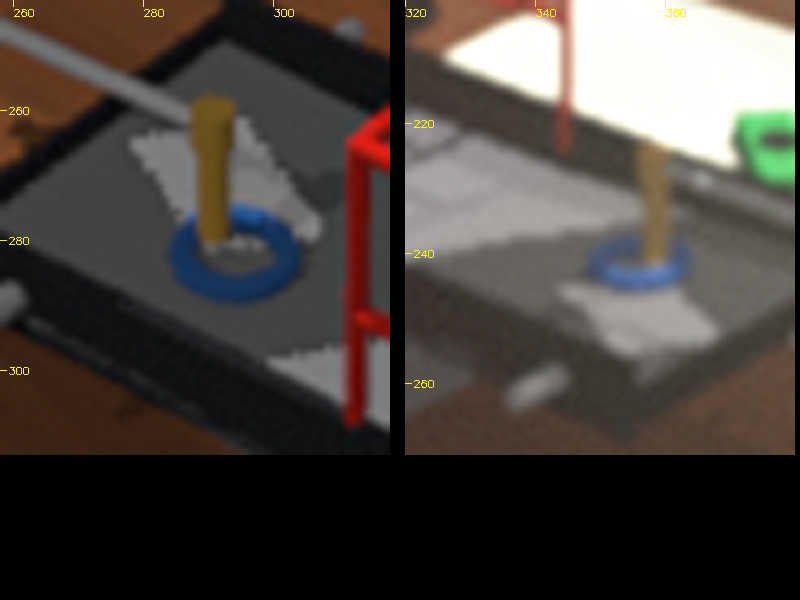

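```bash
python3 -m handwheel '[[0.003,0,0,0],[0.003,0,-0.008,0],[0.003,0,-0.03,0],[0.003,0,-0.07,0],[0.003,0,-0.122,0]]' >/dev/null
python3 -c "
from h import *
c,s=cams.get_calibration('scene'),cams.get_calibration('side')
for p in (at(c,[[294.0,281.9]],57.5)[0],at(s,[[355.8,241.3]],57.5)[0]): print(p.round(1),tru(p).round(1))
delta([459.6,-340.4,210],-2.99)"
```

```text
[630.7  -7.4  57.5] [ 11.1 -76.1]
[635.3  -4.7  57.5] [ 16.1 -74.1]
delta [-1.260e-01 -2.283e-01  2.000e-04] turn 102.79  pos [ 663.1 -177.4  210.2] yaw 99.8 F [-0.23  0.51 -1.19] gap 15.8 t 16.8
```

```bash
python3 -m handwheel '[[-0.012,-0.015,0,10.3],[-0.024,-0.04,0,20.6],[-0.036,-0.07,0,30.9],[-0.05,-0.1,0,41.2],[-0.063,-0.13,0,51.4]]' >/dev/null
python3 -c "
from h import *
delta([459.6,-340.4,210],-2.99)"
```

```text
delta [-0.1153 -0.0111  0.001 ] turn 51.07  pos [ 544.9 -262.   210.9] yaw 48.08 F [ 0.62 -0.14 -0.2 ] gap 15.6 t 17.425
```

```bash
python3 -m handwheel '[[-0.02,-0.002,0,10.3],[-0.045,-0.004,0,20.6],[-0.07,-0.007,0,30.9],[-0.095,-0.009,0,41.2],[-0.1153,-0.0111,0,51.1]]' >/dev/null
python3 -m handwheel '[[0,0,0,0],[0,0,0,0]]' >/dev/null
python3 -c "
from h import *
delta([459.6,-340.4,84.6],-2.99)"
```

```text
delta [ 0.0002 -0.0003  0.1276] turn -0.19  pos [ 459.3 -340.6  212.2] yaw -3.18 F [ 0.6  -0.69 -0.78] gap 15.7 t 18.3
```

```bash
python3 -m handwheel '[[0,-0.0003,0.04,-0.2],[0,-0.0003,0.08,-0.2],[0,-0.0003,0.1,-0.2],[0,-0.0003,0.1,-0.2],[0,-0.0003,0.1,-0.2]]' >/dev/null
python3 -c "
from h import *
delta([459.6,-340.4,84.6],-2.99)"
```

```text
delta [-0.0006  0.      0.0288] turn 0.09  pos [ 460.1 -340.4  113.4] yaw -2.9 F [-0.41  0.09 -1.14] gap 15.1 t 18.925
```

```bash
python3 -m handwheel '[[-0.0006,0,0.008,0],[-0.0006,0,0.016,0],[-0.0006,0,0.022,0],[-0.0006,0,0.022,0]]' 
python3 -c "
from h import *
delta([459.6,-340.4,84.6],-2.99)"
```

```text
clock: 19.42
eef_pos: [459.4, -340.2, 90.8]
eef_rot: [3.141, -0.001, -0.051]
wrist_force: [-0.6, 0.2, -0.7]
finger_gap: 15.6
delta [0.0002 0.0002 0.0062] turn 0.09  pos [ 459.4 -340.2   90.8] yaw -2.9 F [-0.63  0.18 -0.72] gap 15.6 t 19.425
```

```bash
python3 -m handwheel '[[0.0002,0.0002,0.002,0],[0.0002,0.0002,0.004,0],[0.0002,0.0002,0.006,0],[0.0002,0.0002,0.006,0],[0.0002,0.0002,0.006,0]]' 
python3 -m handwheel '[[0,0,0,0],[0,0,0,0],[0,0,0,0],[0,0,0,0],[0,0,0,0]]' 0.3 
python3 -m handwheel '[[0,0,-0.03,0],[0,0,-0.08,0],[0,0,-0.13,0],[0,0,-0.13,0],[0,0,-0.13,0]]' 0.3
```

```text
clock: 20.05
eef_pos: [459.6, -340.4, 84.9]
eef_rot: [3.141, -0.001, -0.051]
wrist_force: [-0.3, 0.0, -2.5]
finger_gap: 15.7
clock: 20.68
eef_pos: [459.6, -340.4, 84.8]
eef_rot: [3.141, -0.001, -0.051]
wrist_force: [0.7, -0.1, 0.0]
finger_gap: 62.2
clock: 21.3
eef_pos: [459.2, -340.1, 214.1]
eef_rot: [-3.142, -0.0, -0.051]
wrist_force: [-0.2, 0.3, 0.1]
finger_gap: 65.9
```

```bash
python3 -c "
from h import *
delta([633,-6,200],99.4)"
```

```text
delta [ 0.1567 -0.3425  0.0141] turn -102.29  pos [ 459.2 -340.1  214.1] yaw -2.89 F [-0.25  0.31  0.14] gap 65.9 t 21.3
```

```bash
python3 -m handwheel '[[0.016,-0.034,0,-10.2],[0.032,-0.068,0,-20.5],[0.048,-0.102,0,-30.7],[0.064,-0.136,0,-41],[0.08,-0.17,0,-51.2]]' 0.4 >/dev/null
python3 -c "
from h import *
delta([633,-6,200],99.4)"
```

```text
delta [ 0.1818 -0.0464  0.0124] turn -50.76  pos [ 547.7 -173.1  212.4] yaw 48.64 F [-0.37  0.33  0.09] gap 56.6 t 21.925
```

```bash
python3 -m handwheel '[[0.037,-0.01,0,-10.2],[0.074,-0.019,0,-20.5],[0.111,-0.028,0,-30.7],[0.148,-0.037,0,-41],[0.182,-0.0464,0.01,-50.8]]' >/dev/null
python3 -m handwheel '[[0,0,0,0],[0,0,0,0],[0,0,0,0]]' >/dev/null
python3 - <<'E'
from h import *
import pickle
delta([633,-6,200],99.4)
c=cams.get_calibration("wrist");i=cams.camera("wrist")[:,:,::-1]
pickle.dump(c,open("w7.pkl","wb"));cv2.imwrite("pics/w7.png",i)
b=i.astype(int);m=((b[:,:,0]>b[:,:,2]*2)&(b[:,:,0]>b[:,:,1]*1.4)&(b[:,:,0]>60)).astype(np.uint8)
n,l,S,C=cv2.connectedComponentsWithStats(m)
for k in range(1,n):
    if S[k,4]>150: print(S[k],C[k].round(1),at(c,[S[k,:2]+(S[k,2:4]-1)/2],57.5,True).round(1))
print(proj(c,[[633,-6,57.5]],True))
s=cv2.imread("pics/side6.png")
mont("pics/m7.png",(crop(i,150,50,490,430,1.55),0,0),(crop(cams.camera("side")[:,:,::-1],360,280,500,395,1.9),530,0))
E
```

```text
delta [-0.0004 -0.0002  0.001 ] turn 0.23  pos [633.1  -5.6 201. ] yaw 99.63 F [ 0.45 -0.11  0.85] gap 56.5 t 22.925
[299 211  40  39 692] [318.4 229.8] [[632.2  -6.7  57.5]]
[ 413  261   56   68 2660] [439.1 295.2] [[758.7 -49.7  57.5]]
[[319.49366571 229.34711564]]
```

View pics/m7.png

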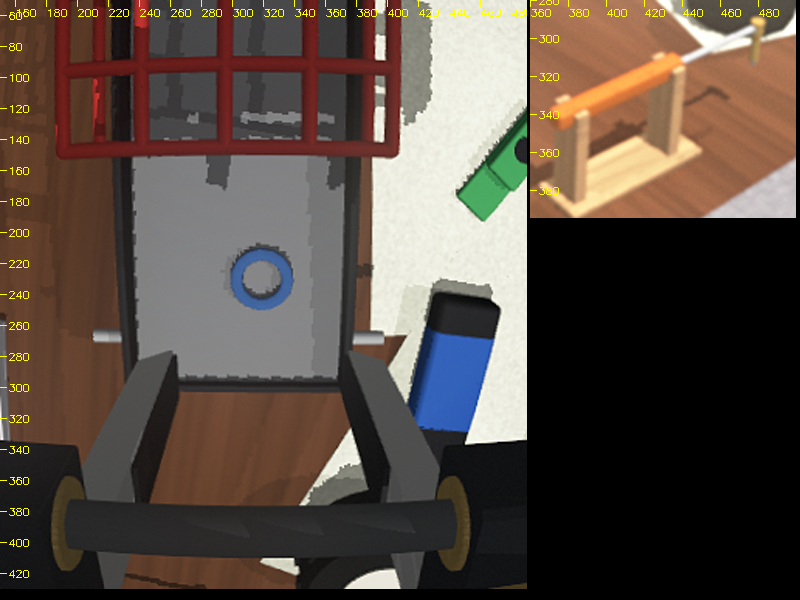

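The hook is seated. The collar is blue at wrist (318.5,230), which is world (632.2,−6.7). I go down for it.

```bash
python3 -m handwheel '[[-0.001,-0.001,0.05,0],[-0.001,-0.001,0.09,0],[-0.001,-0.001,0.115,0],[-0.001,-0.001,0.12,0],[-0.001,-0.001,0.12,0]]' >/dev/null
python3 -m handwheel '[[0,0,0,0],[0,0,0,0]]'
python3 -c "
from h import *
delta([632.2,-6.7,64.3],99.4)"
```

```text
clock: 23.9
eef_pos: [632.8, -6.9, 83.3]
eef_rot: [-3.141, -0.001, 1.739]
wrist_force: [1.4, -0.1, 0.9]
finger_gap: 56.3
delta [ 0.0002 -0.0006  0.019 ] turn 0.23  pos [632.8  -6.9  83.3] yaw 99.63 F [ 1.38 -0.06  0.86] gap 56.3 t 23.9
```

```bash
python3 -m handwheel '[[0,-0.0006,0.008,0],[0,-0.0006,0.014,0],[0,-0.0006,0.019,0],[0,-0.0006,0.019,0],[0,-0.0006,0.019,0]]'
python3 -m handwheel '[[0,0,0,0],[0,0,0,0],[0,0,0,0],[0,0,0,0],[0,0,0,0]]' 1 10
```

```text
clock: 24.52
eef_pos: [632.2, -6.9, 64.3]
eef_rot: [-3.141, -0.001, 1.739]
wrist_force: [-0.5, 0.8, 0.2]
finger_gap: 56.5
clock: 25.15
eef_pos: [632.3, -6.9, 64.4]
eef_rot: [-3.141, -0.001, 1.739]
wrist_force: [0.1, -0.6, 1.5]
finger_gap: 35.9
```

```bash
python3 -m handwheel '[[0,0,-0.015,0],[0,0,-0.045,0],[0,0,-0.08,0],[0,0,-0.08,0],[0,0,-0.08,0]]'
python3 -c "
from h import *
delta([419,-148,150],5)"
```

```text
clock: 25.78
eef_pos: [632.1, -7.0, 144.3]
eef_rot: [-3.141, -0.001, 1.739]
wrist_force: [-1.1, 0.1, -0.8]
finger_gap: 35.4
delta [-0.1034 -0.2337 -0.0057] turn 94.63  pos [632.1  -7.  144.3] yaw 99.63 F [-1.14  0.05 -0.83] gap 35.4 t 25.775
```

```bash
python3 -m handwheel '[[-0.01,-0.02,-0.006,10.3],[-0.02,-0.045,-0.006,20.6],[-0.032,-0.07,-0.006,30.9],[-0.044,-0.098,-0.006,41.2],[-0.056,-0.125,-0.006,51.4]]' >/dev/null
python3 -c "
from h import *
delta([419,-148,150],5)"
```

```text
delta [-0.1135 -0.0293 -0.0005] turn 42.89  pos [516.9 -83.4 149.3] yaw 47.89 F [ 0.49  0.06 -0.31] gap 35.3 t 26.4
```

```bash
python3 -m handwheel '[[-0.028,-0.007,0,10.3],[-0.056,-0.014,0,20.6],[-0.084,-0.022,0,30.9],[-0.1135,-0.0293,0,41.2],[-0.1135,-0.0293,0,42.9]]' >/dev/null
python3 -m handwheel '[[0,0,0,0],[0,0,0,0]]' >/dev/null
python3 - <<'E'
from h import *
import pickle
delta([419,-148,13],5)
c=cams.get_calibration("wrist");i=cams.camera("wrist")[:,:,::-1]
pickle.dump(c,open("w8.pkl","wb"));cv2.imwrite("pics/w8.png",i)
mont("pics/m8.png",(crop(i,100,30,540,440,1.45),0,0))
E
```

```text
delta [0.0016 0.0003 0.1356] turn -0.11  pos [ 418.  -148.1  148.6] yaw 4.89 F [ 0.12  0.28 -0.16] gap 35.3 t 27.275
```

View pics/m8.png

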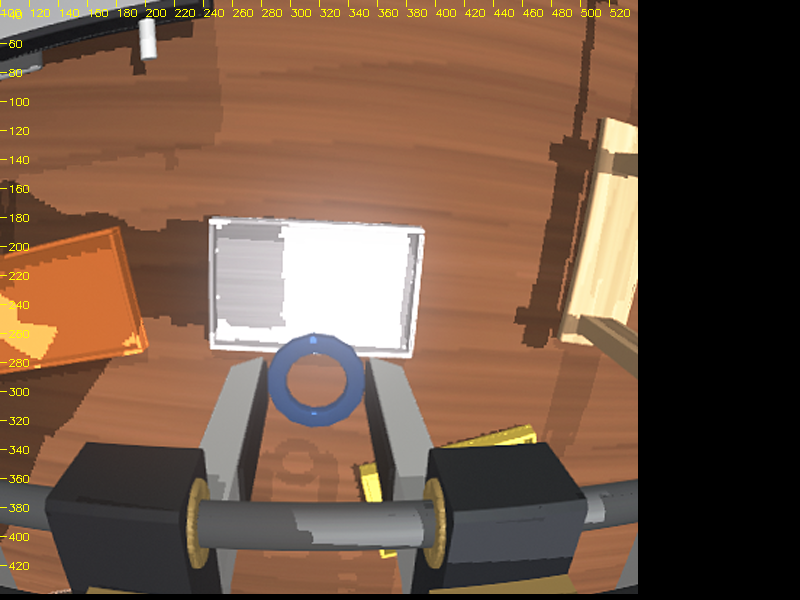

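```bash
python3 - <<'E'
from h import *
import pickle
c=pickle.load(open("w8.pkl","rb"))
P=at(c,np.array([[210,217],[424,228],[412,356],[211,348]])/1.45+[100,30],14,True);print(P.round(1),P.mean(0))
ctr=P.mean(0);e=P[0]-P[1]+P[3]-P[2];print(np.degrees(np.arctan2(-e[0],e[1])))
delta([ctr[0],ctr[1],40],7)
E
```

```text
[[ 455.9  -84.    14. ]
 [ 460.1 -207.5   14. ]
 [ 381.  -211.    14. ]
 [ 375.6  -87.4   14. ]] [ 418.17756243 -147.46974906   14.        ]
2.2325775416252744
delta [ 0.0006 -0.0005  0.1087] turn -2.12  pos [ 418.1 -148.2  148.7] yaw 4.88 F [ 0.01  0.82 -0.25] gap 35.3 t 27.325
```

Tray centre is (418,−147.5), with the gripper already above it. I lower and release.

```bash
python3 -m handwheel '[[0,0,0.045,0.9],[0,0,0.085,1.8],[0,0,0.105,2.6],[0,0,0.115,2.6],[0,0,0.115,2.6]]' >/dev/null
python3 -m handwheel '[[0,0,0,0],[0,0,0,0]]'>/dev/null
python3 -c "
from h import *
delta([418.2,-147.5,13.3],2.3)"
```

```text
delta [ 0.0002 -0.0004  0.021 ] turn 0.05  pos [ 418.1 -147.9   34.3] yaw 2.35 F [ 0.51 -0.5   0.41] gap 35.3 t 28.2
```

```bash
python3 -m handwheel '[[0,0,0.008,0],[0,0,0.014,0],[0,0,0.018,0],[0,0,0.0205,0],[0,0,0.0205,0]]'
python3 -m handwheel '[[0,0,0,0],[0,0,0,0],[0,0,0,0],[0,0,0,0]]' 0.4
python3 -m handwheel '[[0,0,-0.01,0],[0,0,-0.04,0],[0,0,-0.09,0],[0,0,-0.14,0],[0,0,-0.18,0]]'
python3 -m handwheel '[[0,0,0,0],[0,0,0,0],[0,0,0,0]]' >/dev/null
python3 - <<'E'
from h import *
i=cams.camera("wrist")[:,:,::-1]; s=cams.camera("side")[:,:,::-1]; c=cams.camera("scene")[:,:,::-1]
mont("pics/m9.png",(crop(i,180,100,440,400,1.4),0,0),(crop(s,260,270,500,400,1.75),370,0),(crop(c,160,140,390,290,1.85),370,235))
E
```

```text
clock: 28.82
eef_pos: [417.9, -147.9, 13.7]
eef_rot: [-3.14, 0.004, 0.041]
wrist_force: [-0.3, -0.4, 0.1]
finger_gap: 35.2
clock: 29.32
eef_pos: [418.0, -147.9, 13.7]
eef_rot: [-3.14, 0.004, 0.041]
wrist_force: [-0.3, -0.5, 0.3]
finger_gap: 56.4
clock: 29.95
eef_pos: [418.6, -148.2, 196.5]
eef_rot: [-3.141, 0.002, 0.041]
wrist_force: [-0.3, 0.9, -0.8]
finger_gap: 56.5
```

View pics/m9.png

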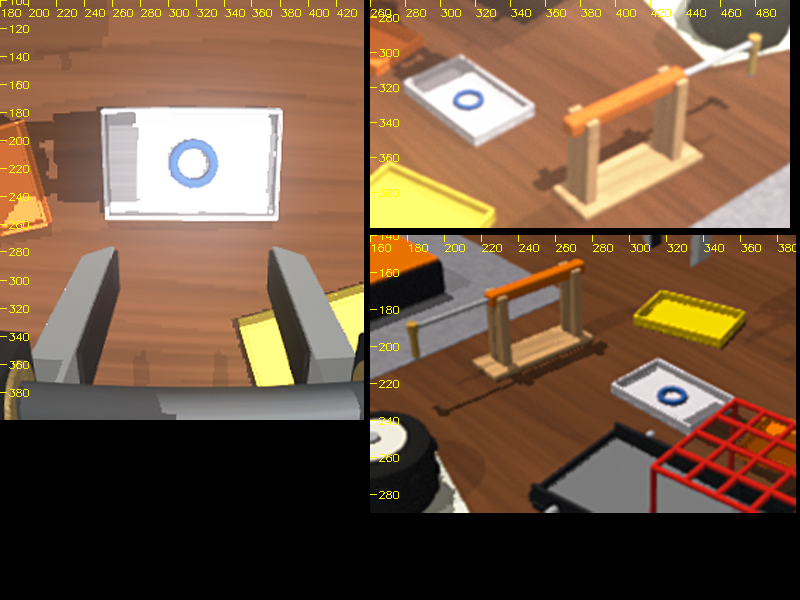

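The collar lies flat in the middle of the aluminium tray (wrist (318,215)). The hook is seated in its stand, and the arm is clear.

```bash
python3 -c "
from h import *
print(manip.sign_off())"
```

```text
the job is handed in; nothing more can be done
None
```

The job is handed in at about 30 s of robot time. `sign_off` gives no verdict, so this rests on my own checks.

- **What I did:** I took the hook from its stand and felt the truck's floor in the bay, at about 2.5 N at most. I lowered the tip into the collar's hole and drew the collar out to about y = −75 mm in the truck frame. Then I put the hook back in its stand, picked the collar up in the open bay and laid it in the aluminium tray.
- **Last checks:** The final pictures show the collar flat near the middle of the tray, the hook resting in its stand and the gripper clear at about 197 mm height. I released the hook within about 1 mm of where I first gripped it. I never moved near the wheel, battery or clip, but I took no final measurement of their positions.
- **Disagreements:** The scene and side views put the collar 5 mm apart across the bay before the pick-up. A closer wrist view settled it, and the grip then read 35.9 mm on the 36 mm ring. My estimates of the tray's angle varied from 2° to 10°; I used the close wrist view, about 2°.

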